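# Set the hole-row drilling jig for its first dowel hole

### The job

Get the drilling jig ready for the first dowel hole: first turn the bush turret one click clockwise (seen from above) by its knob, so that the next larger bush stands at the pointer. Then take the carriage by its upright grip and slide it along the rail, away from the end where it is parked, until you feel its spring ball drop into the first notch; do not run on past it. Finish holding the grip there, carriage seated in the notch, as you would while the hole is drilled; do not let go, and leave the drill, glue bottle and weight beside the jig where they are.

Things in the scene. Friction and masses are not known exactly. Their poses are not given: they have to be found in the camera images.
- jig: Drilling jig screwed to the bench: plywood base 190 x 400 x 18 mm, aluminium rail (40 mm wide, top 34 mm above the bench), wooden strip with pencil marks on the far side. Origin: base underside, half-way along the rail. x: from the grip side across to the strip (away from the robot, give or take 20 deg); y: along the rail, the way the carriage must slide (it is parked near the -y end); z up.
- carriage (a joint): Carriage position along the rail (m), growing to the jig's +y; starts at 0 to 0.05. Notches at 0.100 (the first), 0.164, 0.228. Dark steel plate 150 x 90 mm, top 48 mm above the bench, captive on the rail. Drag 1 to 2 N; the spring ball pulls the carriage in over the last 3 mm or so to a notch and takes about 10 N to push out.
- handle_grip (a point): Upright black grip on the carriage's near end: 36 mm across the rail, 22 mm thick along the rail, from 48 to 94 mm above the bench. Point: on its middle axis, 78 mm above the bench (16 mm below its top); axes as the jig's. Best pinched from above with a finger on each 22 mm side, closing along the rail.
- notch (a point): Middle of the rail's first notch, at the rail's top; axes as the jig's. Each notch is a groove 7 mm wide right across the rail's top; there are three, 64 mm apart. The ball sits under the carriage's brass plug (18 mm across), 28 mm ahead (+y) of the grip's middle: when seated, the grip's middle is 28 mm short of the groove, and 50 mm from it to the jig's -x.
- turret (a joint): Angle of the bush turret (rad), growing clockwise seen from above: aluminium disc 72 mm in diameter, top 64 mm above the bench, six steel bushes 2 mm proud. Clicks every 60 deg (0, 1.047, 2.094). Starts at 0 (6 mm bush at the pointer); one click clockwise, 1.047, brings the 8 mm bush. Breaking out takes about 0.15 N m; within 20 deg of a click it snaps home when let go.
- knob_grip (a point): Round fluted black knob 32 mm in diameter in the middle of the turret, turning with it; from 64 to 106 mm above the bench. Point: on its axis, 92 mm above the bench (14 mm below its top); axes as the jig's when the turret reads 0. It rides on the carriage, 80 mm from the grip's middle to the jig's +x.
- drill_point (a point): Drilling point of the carriage, by the small upright steel pointer on its far edge: 25 mm from the knob's axis to the jig's +x, 66 mm above the bench. The bush that stands here is the one in use.
- drill: Bystander: cordless drill standing on its battery, 200 mm tall, 240 mm long. Origin: underside of the battery. Leave it alone.
- glue: Bystander: white glue bottle 60 mm in diameter, 165 mm tall. Origin: middle of its underside. Leave it alone.
- weight: Bystander: six-sided steel weight 60 mm across flats, 50 mm tall. Origin: middle of its underside. Leave it alone.

How it is judged:
By the outcome, as a careful person would: the job done as asked, in the order asked, and still so for the second after the job is handed in, while the arm keeps its last pose, push and grip.
It also fails if it takes over 58 s, if anything falls off the work surface, if the arm or the gripper's body presses on something with over 40 N, if the wrist force passes 120 N, or if a joint passes its speed limit or range.

### The arm

A 7-joint arm with a two-finger parallel gripper is mounted at the origin on the work surface. World frame = base frame: x ahead of the robot, y to its left, z up, the work surface at z = 0. Lengths are in m, angles in rad, forces in N, time in s.
With the tool pointing down it reaches from about 0.35 to 0.9 m from the base axis. Payload 8.1 kg.
Tool frame: the origin (TCP) lies between the finger pads; the fingertips stand 11 mm ahead of it and the grasp point (between the pads) lies 8 mm behind it; z points along the fingers, y is the line along which they close (so a half turn about z gives the same grasp; the last joint's range is limited). The gripper opens to 92 mm and grips with 3 to 60 N. Pads are 19 mm wide; open, the fingers measure 130 mm over their backs; the gripper's body (75 mm by 190 mm) begins 47 mm behind the grasp point.
Start: joints at [1.189, 0.434, 0.025, 1.573, -0.012, 1.134, -0.075], TCP at [0.172, -0.601, 0.238] pointing down, gripper open.
Joint ranges: [-2.62, 2.62], [-0.44, 2.09], [-1.27, 1.32], [0.08, 2.57], [-1.32, 4.46], [0.12, 2], [-2.74, 2.74]. Speed limits (rad/s): [2.22, 2.22, 3.01, 3.01, 3.14, 3.14, 3.14].

### API

Orientations are given as a rotation vector (axis times angle).
In Python, from cell import observe, get_image, camera_params, sign_off gives the robot as it stands.
- The arm moves only by the shell command python3 -m pendant 'ROWS' [FORCE]. ROWS is JSON, one flat list of numbers, 7 for each row, row after row: the shift along the tool's x, y, z in m, then the turn, a rotation vector about the tool's x, y, z in rad, then the finger opening in m, from 0 to 0.0918. In form: [dx, dy, dz, rx, ry, rz, jaw, dx, dy, dz, rx, ry, rz, jaw, ...]. A call has 1 to 10 rows; each row shifts and turns the commanded pose from where the row before left it, along the tool's axes as they then stand; what a row does not reach is not made up. A row lasts 1/8 s, in which the tool goes at most 62.5 mm and 10.7 degrees, less where a joint would pass 70% of its speed; a pose out of reach is approached as far as the arm can. A call is refused whole if a number of a shift passes 0.0625 or a number of a turn 0.188, either way. A call with a gripper value outside its range is refused whole. The fingers move at their own pace and stop on an object; FORCE is the grip in N (left out, the last holds). Time passes only in rows, so rows that do not move let the fingers close. It gives the time, the measured TCP pose, the force, the opening and the grip force at its end, in the units of the state.
- observe(): the state, without advancing time (a new reading comes with each control period).
- get_image(name): name is "side" or "top" or "wrist"; returns the picture (420x560x3 uint8, red, green, blue); there is no depth.
- camera_params(name): a dict with "intrinsics" (3x3 intrinsics, pixels), "eye" and "rotation" of the camera in the world; the wrist camera has in their place "T_tool_cam" (4x4, takes a point from camera to tool coordinates, whose origin is the TCP and whose axes are the flange's). Camera axes: x right, y down, z forward; pixel columns grow to the right and rows downward; lengths in m; the calibration is good to about 2 mm. A picture is of the moment at which its call begins: read the wrist's pose just before it. camera_params takes no time and is no camera call.
- sign_off(): hands the job in; it is judged then, once.
The state is a dict: "clock": time; "joints": joint angles; "dq": joint speeds; "joint_efforts": joint torques, N m; "position": TCP position; "ee_rot": TCP orientation; "force": force on the tool from outside, world axes, zero at the start; "ft_torque": the same for the moment, N m; "width": opening from 0.0 (shut) to 1.0 (fully open); "gripper_force": force on a finger pad.
Only numpy, scipy, OpenCV 4.12 (cv2) and the standard library are available. Lean on these libraries where they do the work, as an engineer would, in place of code of your own. Each camera call takes 0.05 s, during which the arm holds its last target. There are 200 camera calls.

## Working session

There is one attempt and no reset: what is moved stays moved. The work goes in short steps, Python scripts to look and compute and a shell command to move; the robot and the scene stay as the last step left them, time stands still between calls to the robot, and variables do not carry over. Pictures are saved under pics/ and viewed, at most 10 in all, crops included, and the job is handed in when it is done.

```bash
ls; mkdir -p pics; python3 - <<'E'
from cell import *
import cv2,numpy as np
s=observe();print({k:np.round(v,3).tolist() for k,v in s.items()})
for n in("top","side"):
    cv2.imwrite(f"pics/{n}0.png",get_image(n)[:,:,::-1]);print(n,camera_params(n))
print(camera_params("wrist"))
E
```

```text
pics
{'clock': 0.0, 'joints': [1.189, 0.435, 0.025, 1.574, -0.012, 1.134, -0.075], 'dq': [-0.001, 0.001, 0.002, 0.002, 0.0, 0.0, 0.0], 'joint_efforts': [0.0, -66.786, 0.985, -31.447, -0.061, 0.043, 0.0], 'position': [0.172, -0.6, 0.237], 'ee_rot': [-3.11, -0.436, 0.001], 'force': [0.854, 0.434, 0.78], 'ft_torque': [-0.061, -0.045, -0.05], 'gripper_force': 0.0, 'width': 1.004}
top {'intrinsics': array([[476.07080605,   0.        , 287.70998119],
       [  0.        , 476.07080605, 209.001281  ],
       [  0.        ,   0.        ,   1.        ]]), 'eye': array([0.28179309, 0.02556667, 1.46161839]), 'rotation': array([-2.13164296,  2.09811708, -0.19432974])}
side {'intrinsics': array([[465.22661218,   0.        , 280.89085942],
       [  0.        , 465.22661218, 198.21404775],
       [  0.        ,   0.        ,   1.        ]]), 'eye': array([0.20815395, 0.87570646, 0.82220751]), 'rotation': array([-0.54735583,  2.62694573, -1.30021704])}
{'intrinsics': array([[334.28420186,   0.        , 278.33689046],
       [  0.        , 334.28420186, 203.55572752],
       [  0.        ,   0.        ,   1.        ]]), 'T_tool_cam': array([[-5.96519202e-04, -9.51382067e-01, -3.08012674e-01,
         8.48725287e-02],
       [ 9.99999822e-01, -5.58948167e-04, -2.10205095e-04,
         5.64038465e-04],
       [ 2.78222375e-05, -3.08012745e-01,  9.51382230e-01,
        -1.47535276e-01],
       [ 0.00000000e+00,  0.00000000e+00,  0.00000000e+00,
         1.00000000e+00]])}
```

View pics/top0.png

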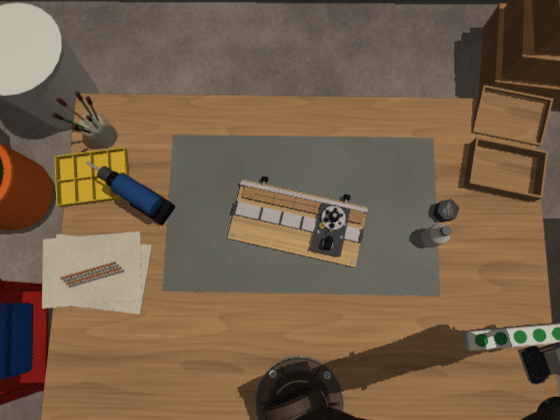

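View pics/side0.png

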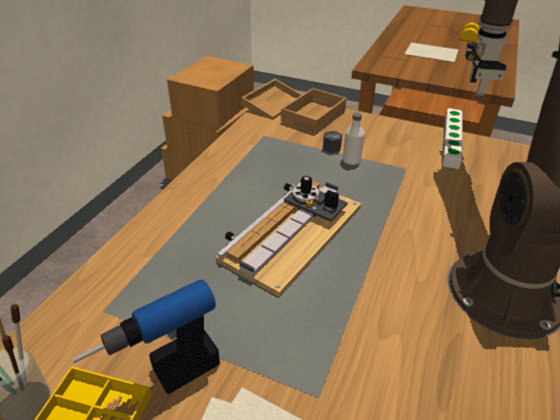

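The top view shows the jig near pixels (230–367, 180–266). The carriage is at its right end, with the knob near (334,216) and the grip near (326,241). The drill is to the left, and the weight and glue are at the right near (440,220). The side view agrees. Next I'll cast rough rays and enlarge the crops.

```bash
cat > h.py <<'E'
from cell import *
import cv2,numpy as np
from scipy.spatial.transform import Rotation as R
def cam(n,s=None):
    p=camera_params(n)
    if n!="wrist": return p["intrinsics"],np.array(p["eye"]),R.from_rotvec(p["rotation"]).as_matrix()
    T=np.eye(4);T[:3,:3]=R.from_rotvec(s["ee_rot"]).as_matrix();T[:3,3]=s["position"];T=T@p["T_tool_cam"]
    return p["intrinsics"],T[:3,3],T[:3,:3]
def cast(c,uv,z):
    K,e,M=c;d=M@np.linalg.solve(K,[*uv,1]);return e+d*(z-e[2])/d[2]
def proj(c,P):
    K,e,M=c;q=K@(M.T@(np.array(P)-e));return q[:2]/q[2]
E
python3 - <<'E'
from h import *
c=cam("top")
for n,uv,z in [("knob",(334,216),.106),("grip",(326,241),.094),("A",(242,180),.018),("B",(367,207),.018),("C",(356,266),.018),("D",(229,239),.018),("glue",(438,236),.165),("weight",(446,211),.05),("battery",(165,213),.04)]:
    print(n,cast(c,uv,z).round(3))
t=cv2.imread("pics/top0.png")[165:285,215:385];a=cv2.resize(t,None,fx=4.7,fy=4.7,interpolation=cv2.INTER_CUBIC);cv2.imwrite("pics/topc.png",a)
E
```

```text
knob [ 0.529 -0.092  0.106]
grip [ 0.457 -0.07   0.094]
A [0.655 0.188 0.018]
B [ 0.575 -0.202  0.018]
C [ 0.393 -0.166  0.018]
D [0.469 0.221 0.018]
glue [ 0.467 -0.371  0.165]
weight [ 0.56  -0.434  0.05 ]
battery [0.543 0.416 0.04 ]
```

View pics/topc.png

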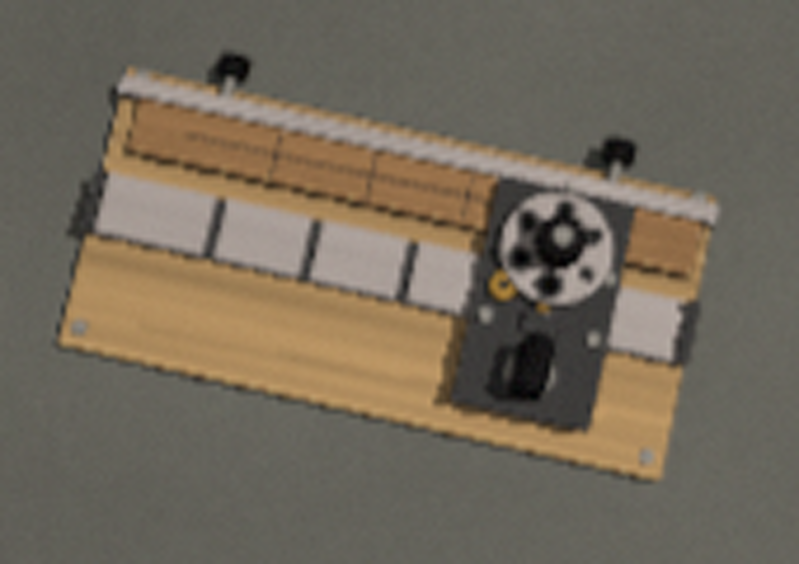

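Measured from the crop, with the crop's (565,240) knob top, (535,365) grip top and (408,270) first notch, the jig yaw is about -11° (x axis turned toward -y). That fits the stated ±20°, and the knob–grip spacing is also about right. Now I'll move over the carriage for a wrist view.

```bash
python3 -m pendant '[0.015,-0.012,0,0,0,0,0.09, 0.03,-0.0245,0,0,0,0,0.09, 0.035,-0.0285,0,0,0,0,0.09, 0.035,-0.0285,0,0,0,0,0.09, 0.035,-0.0285,0,0,0,0,0.09, 0.035,-0.0285,0,0,0,0,0.09, 0.035,-0.0285,0,0,0,0,0.09, 0.035,-0.0285,0,0,0,0,0.09, 0.035,-0.0285,0,0,0,0,0.09, 0.035,-0.0285,0,0,0,0,0.09]'
python3 -m pendant '[0.035,-0.0285,0,0,0,0,0.09, 0.035,-0.0285,0,0,0,0,0.09, 0.035,-0.0285,0,0,0,0,0.09, 0.033,-0.026,0,0,0,0,0.09, 0.02,-0.016,0,0,0,0,0.09, 0,0,0,0,0,0,0.09, 0,0,0,0,0,0,0.09]'
python3 - <<'E'
from h import *
s=observe();print(s["clock"],s["position"],s["ee_rot"],s["joints"])
cv2.imwrite("pics/w1.png",get_image("wrist")[:,:,::-1])
np.save("w1.npy",np.r_[s["position"],s["ee_rot"]])
E
```

```text
clock: 1.35
position: [0.4122, -0.2545, 0.2378]
ee_rot: [-3.111, -0.438, -0.0]
force: [0.9, -0.5, 0.5]
width: 0.981
gripper_force: 0.0
clock: 2.22
position: [0.5276, -0.0912, 0.2375]
ee_rot: [3.111, 0.437, -0.001]
force: [0.2, -0.1, -0.1]
width: 0.979
gripper_force: 0.0
2.225 [ 0.5276412  -0.09116068  0.23754607] [ 3.11074387e+00  4.36653309e-01 -1.36375922e-03] [ 0.28672088  0.31011928 -0.27736862  1.77297897  0.09583724  1.07237807
 -1.31590967]
```

View pics/w1.png

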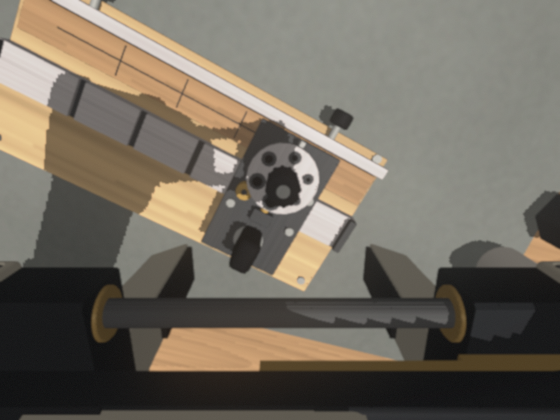

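The wrist view shows the turret disc at about (282,178), the knob top near (284,188), the grip top near (247,243), and the first notch line from (205,140) to (190,172). I'll refine these with fits.

```bash
cat > m.py <<'E'
from h import *
p=np.load("w1.npy");s={"position":p[:3],"ee_rot":p[3:]};c=cam("wrist",s)
im=cv2.imread("pics/w1.png");hsv=cv2.cvtColor(im,cv2.COLOR_BGR2HSV);g=hsv[...,2]
m=((g>135)&(hsv[...,1]<40)).astype(np.uint8);r=np.zeros_like(m);cv2.circle(r,(283,179),48,1,-1);m&=r
m=cv2.morphologyEx(m,cv2.MORPH_OPEN,np.ones((5,5)))
n,l,st,ce=cv2.connectedComponentsWithStats(m);k=1+st[1:,4].argmax();cn=max(cv2.findContours((l==k).astype(np.uint8),0,1)[0],key=cv2.contourArea)
h=cv2.convexHull(cn)[:,0];w=np.array([cast(c,q,.064)[:2] for q in h]).astype(np.float32)
(e,rad)=cv2.minEnclosingCircle(w);print("disc",e,rad, "px",cv2.minEnclosingCircle(h)[0])
d=((g<32)).astype(np.uint8);d=cv2.morphologyEx(d,cv2.MORPH_OPEN,np.ones((5,5)))
n,l,st,ce=cv2.connectedComponentsWithStats(d)
for i in range(1,n):
    if 100<st[i,4]<4000: print(st[i],ce[i].round(1),cast(c,ce[i],.094).round(4))
for nm,uv,z in [("knobtop",(284,190),.106),("notchA",(205,140),.034),("notchB",(190,172),.034),("n2A",(147,112),.034),("n2B",(133,144),.034),("railfarA",(100,20),.03),("plug",(242,189),.048),("pointer",(302,143),.066),("griptop",(247,240),.094),("railA",(70,4),.02),("railB",(385,170),.02)]:
    print(nm,cast(c,uv,z).round(4))
v=cv2.resize(im[90:290,150:390],None,fx=3.2,fy=3,interpolation=cv2.INTER_CUBIC);v=cv2.convertScaleAbs(v,alpha=1.5,beta=10)
cv2.imwrite("pics/w1c.png",v)
E
python3 m.py
```

```text
disc (0.5337713360786438, -0.10882226377725601) 0.03794688731431961 px (295.9371643066406, 182.8170166015625)
knobtop [ 0.5356 -0.0945  0.106 ]
notchA [ 0.5458 -0.0072  0.034 ]
notchB [0.5081 0.0011 0.034 ]
n2A [0.5572 0.0552 0.034 ]
n2B [0.5211 0.0641 0.034 ]
railfarA [0.6281 0.1127 0.03  ]
plug [ 0.5092 -0.0575  0.048 ]
pointer [ 0.5741 -0.1018  0.066 ]
griptop [ 0.4755 -0.0757  0.094 ]
railA [0.6345 0.1471 0.02  ]
railB [ 0.5658 -0.2042  0.02  ]
```

View pics/w1c.png

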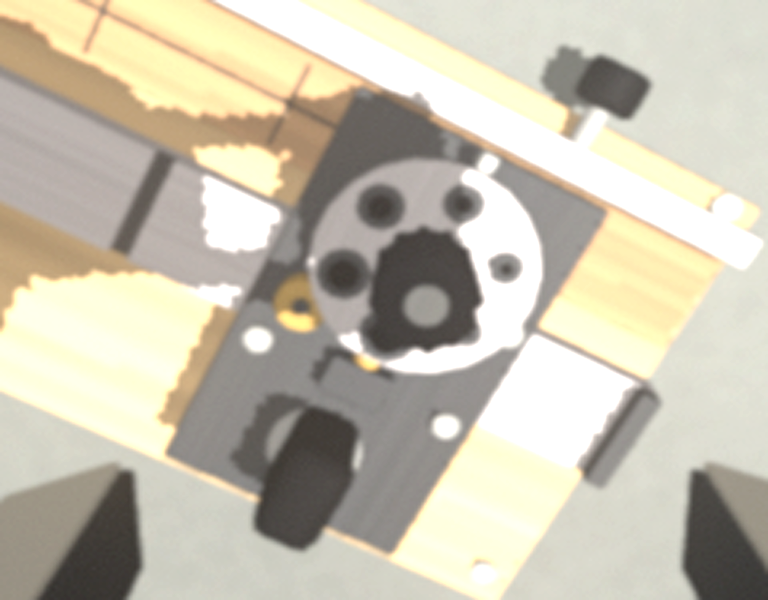

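```bash
python3 - <<'E'
from h import *
p=np.load("w1.npy");s={"position":p[:3],"ee_rot":p[3:]};c=cam("wrist",s);t=cam("top")
f=lambda u,v:(150+u/3.2,90+v/3)
g=lambda u,v:(215+u/4.7,165+v/4.7)
k1=cast(c,f(427,305),.106);k2=cast(c,f(427,266),.064);k3=cast(t,g(566,240),.106);k4=cast(t,g(557,248),.064)
print("knob",k1,k2,"top cam",k3,k4)
nA=cast(c,f(165,155),.034);nB=cast(c,f(122,250),.034);n=(nA+nB)/2;nt=cast(t,g(408,270),.034);print("notch",nA,nB,n,"top",nt)
a=np.deg2rad(-11.1);X=np.array([np.cos(a),np.sin(a),0]);Y=np.array([-X[1],X[0],0])
for k,m in((k1,n),(k2,n),(k3,nt),(k4,nt)): print("knob-notch x,y",(k-m)@X,(k-m)@Y)
k=(k1+k2)/2;G=k-.08*X;print("grip",G)
for z in(.094,.048):
  for i in(-18,18):
    for j in(-11,11):
      q=proj(c,[*(G+i/1e3*X+j/1e3*Y)[:2],z]);print(z,i,j,((q-[150,90])*[3.2,3]).round())
E
```

```text
knob [ 0.53404396 -0.09449108  0.106     ] [ 0.5354746  -0.09471849  0.064     ] top cam [ 0.52886299 -0.09617355  0.106     ] [ 0.53127942 -0.09423422  0.064     ]
notch [ 0.54311603 -0.004164    0.034     ] [0.50611521 0.00273555 0.034     ] [ 0.52461562 -0.00071422  0.034     ] top [ 0.52073422 -0.0005466   0.034     ]
knob-notch x,y 0.027306067626380135 -0.09020738421438859
knob-notch x,y 0.028753717654528114 -0.09015510971025012
knob-notch x,y 0.02638699022763618 -0.09227306053961938
knob-notch x,y 0.028384853947268928 -0.08990479651999898
grip [ 0.45625587 -0.07920303  0.085     ]
0.094 -18 -11 [313. 563.]
0.094 -18 11 [248. 536.]
0.094 18 -11 [365. 474.]
0.094 18 11 [298. 446.]
0.048 -18 -11 [325. 499.]
0.048 -18 11 [267. 474.]
0.048 18 -11 [370. 419.]
0.048 18 11 [312. 393.]
```

The estimates agree: knob at (0.534, -0.095), yaw -11.1°, travel about 62 mm, and the projected grip corners match the image to about 3 mm. I'll turn the tool to yaw 45°, descend over the knob with a 60 mm opening, then close.

```bash
python3 -m pendant '[0.0052,0.0051,0,0,0,0,0.06, 0,0,0,0,0,-0.169,0.06, 0,0,0,0,0,-0.169,0.06, 0,0,0,0,0,-0.169,0.06, 0,0,0.03,0,0,0,0.06, 0,0,0.04,0,0,0,0.06, 0,0,0.04,0,0,0,0.06, 0,0,0.03,0,0,0,0.06, 0,0,0.0135,0,0,0,0.06, 0,0,0,0,0,0,0.06]' 25
python3 -c "
from h import *
s=observe();M=R.from_rotvec(s['ee_rot']).as_matrix();print(s['position'],np.degrees(np.arctan2(M[1,0],M[0,0])),s['joints'].round(2) if hasattr(s['joints'],'round') else s['joints'],s['force'])
cv2.imwrite('pics/w2.png',get_image('wrist')[:,:,::-1]); cv2.imwrite('pics/s2.png',get_image('side')[130:270,200:390,::-1].repeat(4,0).repeat(4,1))"
```

```text
clock: 3.52
position: [0.5347, -0.0951, 0.0839]
ee_rot: [-2.902, -1.202, 0.002]
force: [0.1, -0.2, 0.6]
width: 0.65
gripper_force: 0.0
[ 0.5347114  -0.09505407  0.08390594] 44.97886104665902 [ 0.32  0.51 -0.33  1.92  0.23  0.75 -0.93] [ 0.11399268 -0.24079815  0.5577356 ]
```

View pics/w2.png

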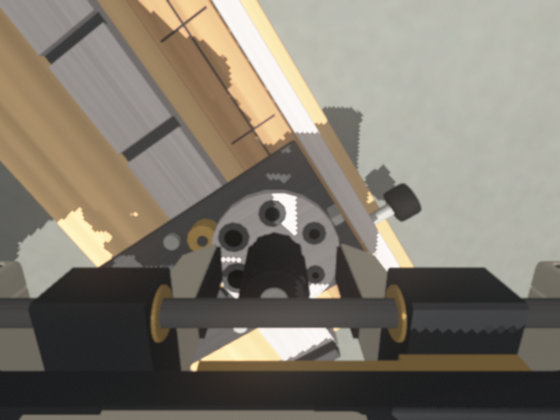

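The knob (column about 275) stands midway between the fingers (220–340). I'll close on it.

```bash
python3 -m pendant '[0,0,0,0,0,0,0.045, 0,0,0,0,0,0,0.036, 0,0,0,0,0,0,0.028, 0,0,0,0,0,0,0.02, 0,0,0,0,0,0,0.02, 0,0,0,0,0,0,0.02]' 35
python3 -m pendant '[0,0,0,0,0,0.08,0.02, 0,0,0,0,0,0.15,0.02, 0,0,0,0,0,0.15,0.02, 0,0,0,0,0,0.15,0.02, 0,0,0,0,0,0.15,0.02, 0,0,0,0,0,0.15,0.02, 0,0,0,0,0,0.15,0.02, 0,0,0,0,0,0.10,0.02, 0,0,0,0,0,0,0.02, 0,0,0,0,0,0,0.02]'
python3 -c "
from h import *
s=observe();M=R.from_rotvec(s['ee_rot']).as_matrix();print(s['position'],np.degrees(np.arctan2(M[1,0],M[0,0])),s['force'],s['ft_torque'],s['width'])"
```

```text
clock: 4.38
position: [0.5339, -0.094, 0.0844]
ee_rot: [-2.901, -1.203, 0.002]
force: [-5.7, 2.5, 6.5]
width: 0.346
gripper_force: 35.0
clock: 5.62
position: [0.5341, -0.0945, 0.0844]
ee_rot: [3.107, -0.46, -0.002]
force: [-3.6, 1.1, 5.8]
width: 0.342
gripper_force: 35.0
[ 0.53411199 -0.09454702  0.08443216] -16.849439592940723 [-3.63898287  1.10874432  5.79066479] [0.09886596 0.80625189 0.09355148] 0.3424683508196801
```

Turned 61.8° with little residual torque. I'll release, rise, and check.

```bash
python3 -m pendant '[0,0,0,0,0,0,0.04, 0,0,0,0,0,0,0.06, 0,0,0,0,0,0,0.06, 0,0,0,0,0,0,0.06, 0,0,-0.02,0,0,0,0.06, 0,0,-0.04,0,0,-0.1,0.06, 0,0,-0.04,0,0,0,0.06, 0,0,-0.02,0,0,0,0.06, 0,0,0,0,0,0,0.06]'
python3 -c "
from h import *
s=observe();M=R.from_rotvec(s['ee_rot']).as_matrix();print(s['position'],np.degrees(np.arctan2(M[1,0],M[0,0])),s['force'])
np.save('w1.npy',np.r_[s['position'],s['ee_rot']])
cv2.imwrite('pics/w3.png',get_image('wrist')[:,:,::-1]);c=cv2.imread('pics/w3.png')[90:310,150:390]
cv2.imwrite('pics/w3c.png',cv2.convertScaleAbs(cv2.resize(c,None,fx=2.7,fy=2.7,interpolation=2),alpha=1.5,beta=10))"
```

```text
clock: 6.75
position: [0.5359, -0.0947, 0.2057]
ee_rot: [3.127, -0.305, 0.005]
force: [-0.2, -0.5, -0.4]
width: 0.651
gripper_force: 0.0
[ 0.53590176 -0.09474405  0.2056939 ] -11.141799126321295 [-0.15766399 -0.54864492 -0.38862885]
```

View pics/w3c.png

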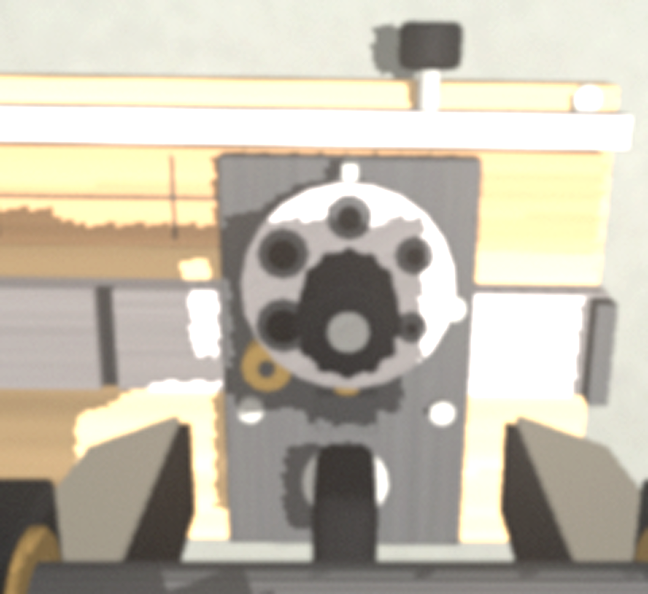

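The turret has turned one click. The middle-size bush, next larger than the one now at its right, sits at crop (348,217) in line with the pointer (349,172) and the knob (348,332). The grip column, 347, is centred between the fingers (187 and 507). Next I'll move 82 mm back, descend onto the grip and close.

```bash
python3 -m pendant '[-0.03,0,0,0,0,0,0.06, -0.03,0,0,0,0,0,0.06, -0.0224,0,0,0,0,0,0.06, 0,0,0.03,0,0,0,0.06, 0,0,0.04,0,0,0,0.06, 0,0,0.04,0,0,0,0.06, 0,0,0.0257,0,0,0,0.06, 0,0,0,0,0,0,0.06]'
python3 -m pendant '[0,0,0,0,0,0,0.045, 0,0,0,0,0,0,0.036, 0,0,0,0,0,0,0.028, 0,0,0,0,0,0,0.02, 0,0,0,0,0,0,0.012, 0,0,0,0,0,0,0.012, 0,0,0,0,0,0,0.012]' 30
python3 -c "
from h import *
s=observe();print(s['position'],s['force'],s['width']*.0918)
cv2.imwrite('pics/s4.png',cv2.resize(get_image('side')[130:290,200:400,::-1],None,fx=3.5,fy=3.5,interpolation=2))"
```

```text
clock: 7.8
position: [0.4516, -0.0785, 0.0661]
ee_rot: [3.127, -0.304, -0.009]
force: [0.5, 0.3, 0.7]
width: 0.651
gripper_force: 0.0
clock: 8.68
position: [0.4544, -0.0785, 0.069]
ee_rot: [-3.126, 0.305, -0.001]
force: [-1.1, 1.6, 6.2]
width: 0.24
gripper_force: 30.0
[ 0.45438006 -0.07854784  0.06898526] [-1.05039126  1.60087474  6.23222025] 0.022022735841833667
```

View pics/s4.png

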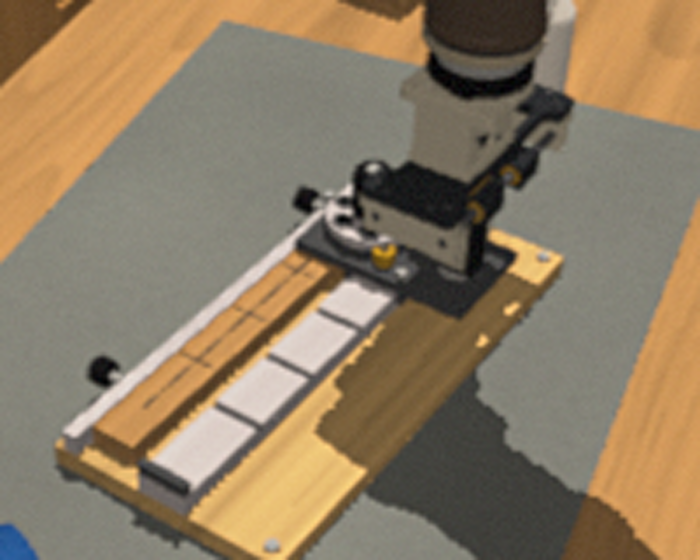

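The side view and the 22.0 mm opening confirm that the grip is held. I'll slide about 50 mm along tool -y, then creep while watching the force.

```bash
cat > st.py <<'E'
from h import *
s=observe();a=np.deg2rad(-11.1);X=np.array([np.cos(a),np.sin(a),0]);Y=np.array([-X[1],X[0],0])
d=np.array(s["position"])-[.45438,-.07855,.069];F=np.array(s["force"])
print("t %.2f travel y %.4f x %.4f z %.4f | Fy %.2f Fx %.2f Fz %.2f w %.4f"%(s["clock"],d@Y,d@X,d[2],F@Y,F@X,F[2],s["width"]*.0918))
E
python3 -m pendant '[0,-0.006,0,0,0,0,0.012, 0,-0.012,0,0,0,0,0.012, 0,-0.012,0,0,0,0,0.012, 0,-0.012,0,0,0,0,0.012, 0,-0.006,0,0,0,0,0.012, 0,-0.002,0,0,0,0,0.012, 0,0,0,0,0,0,0.012]' >/dev/null; python3 st.py
python3 -m pendant '[0,-0.002,0,0,0,0,0.012,0,-0.002,0,0,0,0,0.012]'>/dev/null; python3 st.py
python3 -m pendant '[0,-0.002,0,0,0,0,0.012]'>/dev/null; python3 st.py
```

```text
t 9.60 travel y 0.0500 x 0.0007 z -0.0001 | Fy -1.12 Fx 1.61 Fz 5.08 w 0.0217
t 9.85 travel y 0.0533 x 0.0007 z -0.0001 | Fy -2.96 Fx 2.11 Fz 4.93 w 0.0220
t 9.97 travel y 0.0553 x 0.0008 z -0.0001 | Fy -3.25 Fx 3.25 Fz 5.55 w 0.0218
```

```bash
for i in 1 2 3 ; do python3 -m pendant '[0,-0.001,0,0,0,0,0.012]'>/dev/null; python3 st.py; done; python3 -m pendant '[0,0,0,0,0,0,0.012]'>/dev/null; python3 st.py
```

```text
t 10.10 travel y 0.0566 x 0.0007 z -0.0001 | Fy -2.12 Fx 2.66 Fz 5.57 w 0.0222
t 10.22 travel y 0.0575 x 0.0008 z -0.0000 | Fy -2.14 Fx 2.82 Fz 6.57 w 0.0223
t 10.35 travel y 0.0589 x 0.0008 z -0.0000 | Fy 1.42 Fx 3.01 Fz 4.91 w 0.0220
t 10.47 travel y 0.0600 x 0.0008 z -0.0001 | Fy 3.60 Fx 3.78 Fz 4.59 w 0.0221
```

The force has changed sign to +3.6 N, so the ball is pulling the carriage in. I'll continue in half-millimetre steps to where the force balances.

```bash
for i in 1 2 3 4; do python3 -m pendant '[0,-0.0005,0,0,0,0,0.012]'>/dev/null; python3 st.py; done; python3 -m pendant '[0,0,0,0,0,0,0.012]'>/dev/null; python3 st.py
```

```text
t 10.60 travel y 0.0601 x 0.0008 z -0.0000 | Fy 2.55 Fx 4.28 Fz 5.05 w 0.0220
t 10.72 travel y 0.0604 x 0.0008 z -0.0000 | Fy 3.42 Fx 4.24 Fz 5.08 w 0.0216
t 10.85 travel y 0.0614 x 0.0009 z -0.0000 | Fy 6.16 Fx 4.49 Fz 3.50 w 0.0223
t 10.97 travel y 0.0618 x 0.0009 z -0.0001 | Fy 3.06 Fx 3.55 Fz 4.77 w 0.0217
t 11.10 travel y 0.0619 x 0.0009 z -0.0000 | Fy 3.51 Fx 4.12 Fz 4.82 w 0.0218
```

```bash
for i in 1 2 ; do python3 -m pendant '[0,-0.0005,0,0,0,0,0.012]'>/dev/null; python3 st.py; python3 -m pendant '[0,0,0,0,0,0,0.012]'>/dev/null; python3 st.py; done
```

```text
t 11.22 travel y 0.0620 x 0.0008 z -0.0001 | Fy 2.29 Fx 4.79 Fz 5.25 w 0.0217
t 11.35 travel y 0.0621 x 0.0008 z -0.0001 | Fy 2.71 Fx 3.76 Fz 5.22 w 0.0218
t 11.47 travel y 0.0623 x 0.0009 z -0.0001 | Fy 0.72 Fx 5.55 Fz 5.98 w 0.0219
t 11.60 travel y 0.0623 x 0.0009 z -0.0001 | Fy 1.75 Fx 4.59 Fz 5.01 w 0.0221
```

```bash
python3 -m pendant '[0,-0.0005,0,0,0,0,0.012,0,0,0,0,0,0,0.012]'>/dev/null; python3 st.py; python3 -m pendant '[0,-0.0005,0,0,0,0,0.012,0,0,0,0,0,0,0.012,0,0,0,0,0,0,0.012]'>/dev/null; python3 st.py
python3 - <<'E'
from h import *
cv2.imwrite("pics/t5.png",cv2.resize(get_image("top")[165:285,215:385,::-1],None,fx=4.7,fy=4.7,interpolation=2))
cv2.imwrite("pics/w5.png",get_image("wrist")[:,:,::-1])
E
python3 st.py
```

```text
t 11.85 travel y 0.0626 x 0.0009 z -0.0001 | Fy 0.66 Fx 4.28 Fz 5.11 w 0.0220
t 12.22 travel y 0.0628 x 0.0008 z -0.0001 | Fy -0.57 Fx 4.92 Fz 6.01 w 0.0220
t 12.32 travel y 0.0628 x 0.0009 z -0.0001 | Fy -0.76 Fx 5.06 Fz 4.88 w 0.0219
```

View pics/w5.png

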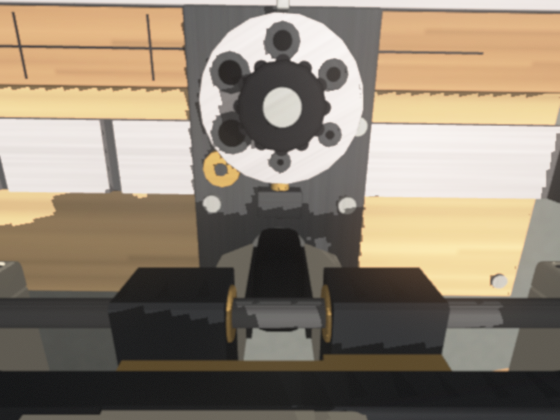

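The wrist view shows the turret still aligned, the plug at (221,168) and the next groove at (110,155). If the ball is in the first notch, the groove should be 64 mm ahead of the plug.

```bash
python3 - <<'E'
from h import *
s=observe();c=cam("wrist",s);a=np.deg2rad(-11.1);Y=np.array([-np.sin(a),np.cos(a),0])
n2=cast(c,(110.5,160),.034);k=cast(c,(282,107),.106);d=cast(c,(282,98),.064)
for z in(.048,.052):print((n2-cast(c,(221,168),z))@Y)
print((n2-k)@Y-.028,(n2-d)@Y-.028)
E
```

```text
0.063100893604404
0.06380105736784955
0.06572635993618134 0.06613834201176708
```

```bash
python3 -c "
from cell import *
print(sign_off())"; python3 st.py
```

```text
the job is handed in; nothing more can be done
None
the job is handed in; nothing more can be done
```

The job is handed in: the turret is one click clockwise with the next larger bush at the pointer, and the carriage is seated in the first notch (62.8 mm of travel, about -0.8 N left along the rail) with the grip still held and the bystanders not approached.

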